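# Square the oak blank in the routing jig

## Robot

A 7-joint arm with a two-finger parallel gripper is mounted at the origin on the work surface. World frame = base frame: x ahead of the robot, y to its left, z up, the work surface at z = 0. Lengths are in m, angles in rad, forces in N, time in s.
With the tool pointing down it reaches from about 0.4 to 0.85 m from the base axis. Payload 10.4 kg.
Tool frame: the origin (TCP) lies at the very end of the fingers, on their centre line; the grasp point (between the pads) lies 19 mm behind it; z points along the fingers, y is the line along which they close (so a half turn about z gives the same grasp; the last joint's range is limited). The gripper opens to 87 mm and grips with 3 to 60 N. Pads are 19 mm wide; open, the fingers measure 117 mm over their backs; the gripper's body (75 mm by 190 mm) begins 51 mm behind the grasp point.
Start: joints at [1.278, 0.332, -0.065, 1.46, 0.022, 1.35, -0.088], TCP at [0.167, -0.602, 0.223] pointing down, gripper open.
Joint ranges: [-2.6, 2.6], [-0.5, 2.12], [-1.47, 1.34], [0.16, 2.42], [-1.27, 4.41], [0.06, 2.06], [-2.6, 2.6]. Speed limits (rad/s): [2.22, 2.22, 2.79, 2.79, 3.14, 3.14, 3.14].

## Interface

Orientations are given as a unit quaternion [x, y, z, w].
In Python, from bench import * gives the robot as it stands.
- The arm moves only by the tool step_arm, never from a script. Its arguments are lists of equal length, an entry for each row: "delta_pos": the shift along the world's x, y, z in units of 25 mm (1.0 is 25 mm), a list of three; "turn": the turn about the world's z in units of 0.12 rad (1.0 is 0.12 rad). In form: {"delta_pos": [[tx, ty, tz], ...], "turn": [turn, ...]}. A call has 1 to 12 rows; each row shifts and turns the commanded pose from where the row before left it; what a row does not reach is not made up. A row lasts 1/10 s, in which the tool goes at most 50 mm and 8.59 degrees, less where a joint would pass 70% of its speed; a pose out of reach is approached as far as the arm can. A call with a number of a shift or a turn outside -1 to 1 is refused whole. A call with a gripper value outside its range is refused whole. "grip" is the closure, from 0 (fully open) to 1 (shut), set as the call begins (left out, the last holds). The fingers move at their own pace and stop on an object; "newtons" is the grip in N (left out, the last holds). Time passes only in rows, so rows that do not move let the fingers close. It gives the time, the measured TCP pose, the force, the opening and the grip force at its end, in the units of the state.
- read_state(): the state, without advancing time (a new reading comes with each control period).
- camera(name): name is "scene" or "top" or "wrist"; returns a dict with "image" (480x640x3 uint8, red, green, blue), "z_map" (480x640 float32, m along the optical axis (not along the pixel's ray), 0 where there is no reading), "mtx" (3x3 intrinsics, pixels), "view" (4x4, takes a point from world to camera coordinates). Camera axes: x right, y up, looking along -z (the intrinsics and any distortion apply to the point x, -y, -z); pixel columns grow to the right and rows downward; lengths in m; the calibration is good to about 2 mm. A picture is of the moment at which its call begins.
- close_job(): hands the job in; it is judged then, once.
The state is a dict: "time": time; "joint_positions": joint angles; "joint_vel": joint speeds; "joint_torque": joint torques, N m; "ee_pos": TCP position; "eef_rot": TCP orientation; "ft_force": force on the tool from outside, world axes, zero at the start; "torque": the same for the moment, N m; "width": finger opening in m; "grip_force": force on a finger pad.
Only numpy, scipy, OpenCV 4.12 (cv2) and the standard library are available. Lean on these libraries where they do the work, as an engineer would, in place of code of your own. Each camera call takes 0.05 s, during which the arm holds its last target. There are 200 camera calls.

## Task

The oak blank lies crooked on the raised bed of the routing jig, one corner beside the lone steel peg on the robot's side. Push its opposite corner so that it turns in place against that peg until it is square and presses firmly on the brass stop, then push it lengthwise until its end presses firmly on the other steel peg, so that it lies flat and square against both pegs and the stop with no edge overhanging the bed. The stop is held only by a thumbscrew, so do not shove it off its setting; leave everything else where it is, and let go of the blank.

Things in the scene. Friction and masses are not known exactly. Their poses are not given: they have to be found in the camera images.
- jig: Fixed routing jig: 18 mm plywood base board (205 x 290 mm) with a grey raised bed, its top 40 mm above the table. Origin: on the table, under the centre of the blank's proper place. x points away from the robot, y to the left, z up. The bed runs from x = -72 to +72 mm and from y = -88 to +100 mm.
- seat (a point): Where the blank's centre must finally be: 48 mm above the jig's origin (8 mm above the bed's top); axes as the jig. Properly seated, the blank's long side lies along the jig's y.
- blank_center (a point): Centre of the loose oak blank, 110 (x, across) by 160 (y, along) by 16 mm thick, 0.15 to 0.26 kg, waxed (friction 0.2 to 0.3), dark border on top. Starts 14 to 30 degrees clockwise of square, a few mm off the pivot peg, too far to the jig's -y (10 to 25 mm once square). Pushed to the jig's +x close to its near right corner, it turns and backs onto that peg. Slides under 1 N; too wide to grasp.
- pivot_peg: Fixed upright steel peg, 12 mm diameter, 24 mm tall, standing on the bed. Origin: centre of its foot, 61 mm to -x and 42 mm to +y of the seat. The blank's near long edge bears on it when seated.
- end_peg: Fixed upright steel peg like the other, 20 mm to -x and 86 mm to +y of the seat. The blank's left (+y) short end bears on it when seated.
- stop (a joint): Brass stop on a track at the bed's far side, 20 mm wide, 22 mm tall (black thumbscrew on top), rounded nose towards the blank. At 0 (as set) its nose tip is 55 mm to +x and 30 mm to -y of the seat. Value: how far it has been pushed to the jig's +x (m); holds by friction against about 20 N, slips beyond that, does not spring back.
- pin_cup: Small steel cup on the left end of the jig's base board, 48 mm wide, 50 mm tall; bystander. Origin: centre of its underside.
- wedge: Dark wooden block 30 x 50 x 30 mm on the left end of the jig's base board; bystander. Origin: centre of its underside.
- glue: White glue bottle, 60 mm wide, 170 mm tall; bystander. Origin: centre of its underside.
- mallet: Wooden mallet lying on the table; bystander. Origin: under its middle.
- dusting_brush: Brush lying on the table; bystander. Origin: under its middle.
- wax_tin: Round tin, 80 mm wide, 50 mm tall; bystander. Origin: centre of its underside.
- offcut: Wooden offcut 60 x 130 x 35 mm; bystander. Origin: centre of its underside.
- mug: Blue mug, 80 mm wide, 90 mm tall; bystander. Origin: centre of its underside.
Not all that is in view belongs to the job. What is shaped like the part that bears blank_center but pink is not meant.

How it is judged:
By the outcome, as a careful person would: the job done as asked, in the order asked, and still so for the second after the job is handed in, with the robot touching nothing.
It also fails if it takes over 54 s, if anything falls off the work surface, if the arm or the gripper's body presses on something with over 40 N, if the wrist force passes 120 N, or if a joint passes its speed limit or range.

## Working session

There is one attempt and no reset: what is moved stays moved. The work goes in short steps, Python scripts to look and compute and a tool call to move; the robot and the scene stay as the last step left them, time stands still between calls to the robot, and variables do not carry over. Pictures are saved under pics/ and viewed, at most 10 in all, crops included, and the job is handed in when it is done.

Besides the shell and the picture viewer there is one more tool, called after "Emit:" by a JSON object that holds its "name" and its "arguments", one argument or row to a line. step_arm: Moves the arm, as the interface text tells. Shifts and turns lie within -1 to 1; 1 stands for 25 mm of shift or 0.12 rad of turn. Its arguments: {"type":"object","properties":{"delta_pos":{"type":"array"},"turn":{"type":"array"},"grip":{"type":"number"},"newtons":{"type":"number"}},"required":["delta_pos","turn"]}

```bash
mkdir -p pics; cat > h.py <<'E'
from bench import *
import numpy as np, cv2
def snap(n):
    c=camera(n); np.savez('%s.npz'%n,**c); return c
def world(c,u,v,z):
    K=c['mtx'];T=np.linalg.inv(c['view']);d=np.array([(u-K[0,2])/K[0,0],-(v-K[1,2])/K[1,1],-1.])
    r=T[:3,:3]@d;o=T[:3,3];return o+r*(z-o[2])/r[2]
def pix(c,p):
    q=c['view']@np.append(p,1);K=c['mtx'];return K[0,0]*q[0]/-q[2]+K[0,2],K[1,1]*-q[1]/-q[2]+K[1,2]
E
python3 - <<'E'
from h import *
for n in('top','scene'):
    c=snap(n);cv2.imwrite('pics/%s0.png'%n,c['image'][:,:,::-1]);print(n,c['mtx'].tolist(),np.round(np.linalg.inv(c['view']),3).tolist(),c.keys())
s=read_state();print(s)
E
```

```text
top [[474.4553319106389, 0.0, 324.60938670678064], [0.0, 474.4553319106389, 239.91465413466295], [0.0, 0.0, 1.0]] [[0.023, 0.992, -0.121, 0.355], [-1.0, 0.023, -0.003, 0.013], [-0.0, 0.121, 0.993, 1.43], [0.0, 0.0, 0.0, 1.0]] dict_keys(['image', 'z_map', 'mtx', 'view'])
scene [[497.3139191890256, 0.0, 324.1293376978379], [0.0, 497.3139191890256, 237.8618170307246], [0.0, 0.0, 1.0]] [[0.716, -0.429, 0.551, 1.159], [0.698, 0.419, -0.58, -0.659], [0.018, 0.8, 0.6, 0.762], [0.0, 0.0, 0.0, 1.0]] dict_keys(['image', 'z_map', 'mtx', 'view'])
{'time': 0.1, 'joint_positions': array([ 1.27840081,  0.33278814, -0.06470399,  1.46084762,  0.02160458,
        1.34992013, -0.08849739]), 'joint_vel': array([-0.00176304, -0.00131405, -0.0001551 , -0.0026979 , -0.00052582,
        0.00021935, -0.00059354]), 'joint_torque': array([ 1.94459652e-03, -6.24542856e+01,  2.51632661e-02, -3.90719426e+01,
       -6.12480612e-02,  3.65888339e-02,  1.01167279e-05]), 'ee_pos': array([ 0.16648783, -0.60205496,  0.22185098]), 'eef_rot': array([ 9.90913112e-01,  1.34502056e-01, -1.15608292e-04, -6.23174569e-04]), 'ft_force': array([-0.06609406,  0.37096776, -0.52162812]), 'torque': array([-0.0269255 ,  0.00968012, -0.01782923]), 'grip_force': 0.0, 'width': 0.08716684436550934}
```

View pics/top0.png

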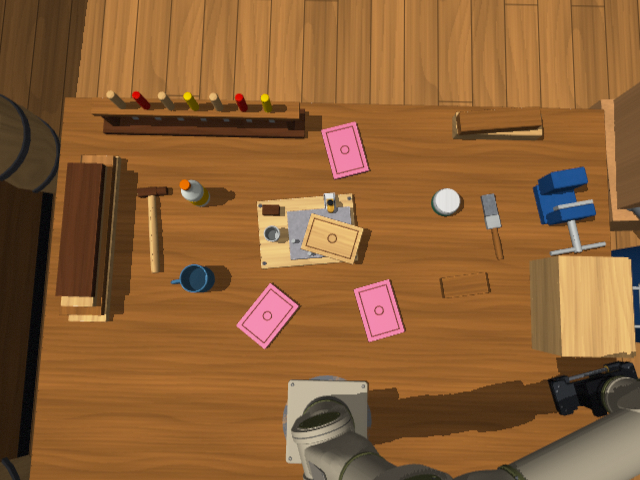

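View pics/scene0.png

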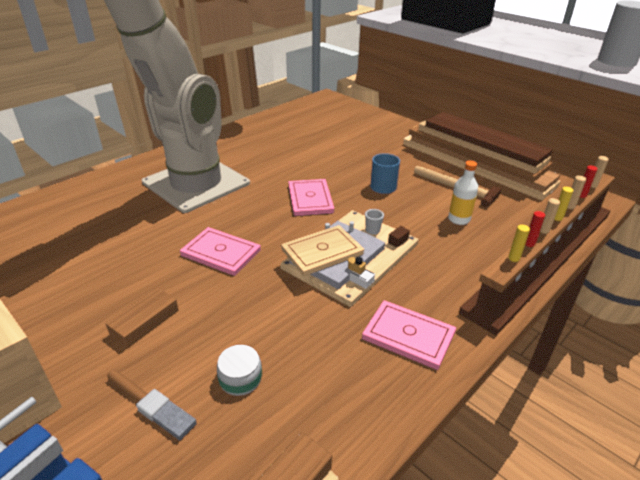

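The top view shows the jig at about (307,231), with the blank at about (332,238), turned clockwise. The stop is at about (330,200), the cup at (272,234) and the wedge at (271,210). I'll enlarge both views.

```bash
python3 - <<'E'
from h import *
c=np.load('top.npz');a=cv2.resize(c['image'][185:275,250:370],None,fx=6.5,fy=6.5,interpolation=cv2.INTER_CUBIC);cv2.imwrite('pics/topc.png',a[:,:,::-1])
c=np.load('scene.npz');a=cv2.resize(c['image'][200:305,270:425],None,fx=5,fy=5,interpolation=cv2.INTER_CUBIC);cv2.imwrite('pics/scc.png',a[:,:,::-1])
E
```

```text
(no output)
```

View pics/topc.png

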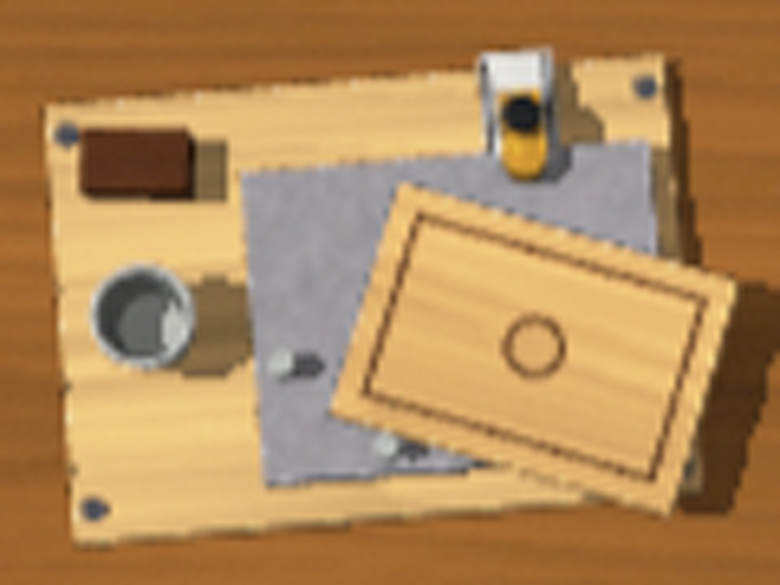

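View pics/scc.png

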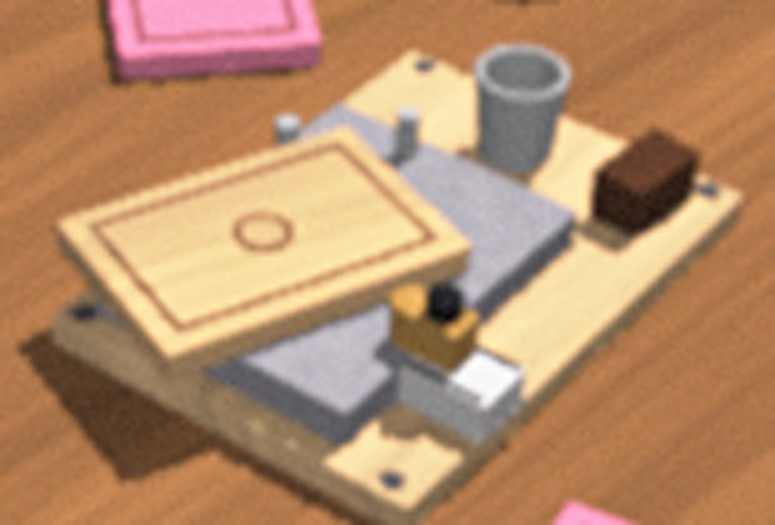

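The top crop (6.5x) shows the blank's corners at FL(402,183), FR(738,285), NR(668,517) and NL(331,412). The bed corners are FL(241,174), FR(650,142) and NL(266,487). The peg tops are the pivot at (385,445) and the end peg at (283,362). The scene crop (5x) shows the peg tops at (288,120) and (408,113).

```bash
python3 - <<'E'
from h import *
t=np.load('top.npz');s=np.load('scene.npz')
W=lambda x,y,z:world(t,250+(x+.5)/6.5-.5,185+(y+.5)/6.5-.5,z)[:2]
S=lambda x,y,z:world(s,270+(x+.5)/5-.5,200+(y+.5)/5-.5,z)[:2]
def fit(L,P):
    L=np.array(L,float);P=np.array(P);l=L-L.mean(0);p=P-P.mean(0)
    a=np.arctan2((l[:,0]*p[:,1]-l[:,1]*p[:,0]).sum(),(l*p).sum());R=np.array([[np.cos(a),-np.sin(a)],[np.sin(a),np.cos(a)]])
    o=P.mean(0)-R@L.mean(0);return a,o,np.round((P-o-L@R.T)*1e3,1)
Lj=[(.072,.1),(.072,-.088),(-.072,.1),(-.061,.042),(-.020,.086)]
Pj=[W(241,174,.04),W(650,142,.04),W(266,487,.04),W(382,445,.064),W(281,362,.064)]
a,o,r=fit(Lj,Pj);print('jig',np.degrees(a),o,r.tolist())
as_,os_,r=fit([(-.061,.042),(-.020,.086),(.072,.1)],[S(288,122,.064),S(408,112,.064),S(575,218,.04)]);print('jig scene',np.degrees(as_),os_,r.tolist())
Lb=[(.055,.08),(.055,-.08),(-.055,-.08),(-.055,.08)]
b,ob,r=fit(Lb,[W(402,183,.056),W(738,285,.056),W(668,517,.056),W(331,412,.056)]);print('blank',np.degrees(b),ob,r.tolist())
b2,ob2,r=fit(Lb,[S(470,245,.056),S(172,357,.056),S(57,228,.056),S(345,127,.056)]);print('blank scene',np.degrees(b2),ob2,r.tolist())
R=np.array([[np.cos(a),-np.sin(a)],[np.sin(a),np.cos(a)]])
for p in [W(402,183,.056),W(738,285,.056),W(668,517,.056),W(331,412,.056),ob]: print(np.round((p-o)@R*1e3,1))
E
```

```text
jig 5.780685033020176 [0.54567559 0.02535079] [[-0.6, -0.3], [-0.3, -0.0], [-0.4, -1.8], [0.8, 2.0], [0.5, 0.2]]
jig scene 3.6635719426499858 [0.54651374 0.02426942] [[1.3, -0.5], [-1.7, 1.2], [0.4, -0.8]]
blank -15.816025229217194 [ 0.52730815 -0.00397205] [[-0.7, -0.5], [-0.1, 1.1], [0.5, 0.9], [0.4, -1.5]]
blank scene -14.183162859358545 [ 0.53181937 -0.00354307] [[-1.4, -0.9], [-1.5, 1.4], [2.0, -0.1], [0.9, -0.4]]
[58.6 26.4]
[   0.4 -120.9]
[-101.3  -80.6]
[-42.7  65.8]
[-21.2 -27.3]
```

Emit:
{"name": "step_arm", "arguments": {
  "delta_pos": [
    [0.42,0.92,0],
    [0.42,0.92,0],
    [0.42,0.92,0],
    [0.42,0.92,0],
    [0.42,0.92,0],
    [0.42,0.92,0],
    [0.42,0.92,0],
    [0.42,0.92,0],
    [0.42,0.92,0],
    [0.42,0.92,0],
    [0.42,0.92,0],
    [0.42,0.92,0]
  ],
  "turn": [-0.12,-0.12,-0.12,-0.12,-0.12,-0.12,-0.12,-0.12,-0.12,-0.12,-0.12,-0.12],
  "grip": 1,
  "newtons": 20
}}

```text
time: 1.3
ee_pos: [0.2928, -0.3253, 0.2223]
eef_rot: [0.999, 0.048, -0.0, -0.0]
ft_force: [-0.6, 0.5, 0.1]
width: 0.0029
grip_force: 0.0
```

Emit:
{"name": "step_arm", "arguments": {
  "delta_pos": [
    [0.42,0.92,0],
    [0.42,0.92,0],
    [0.42,0.92,0],
    [0.42,0.92,0],
    [0.42,0.92,0],
    [0.42,0.92,0],
    [0.42,0.92,0],
    [0.42,0.92,0],
    [0.42,0.92,0],
    [0.42,0.92,0],
    [0.42,0.92,0],
    [0.42,0.92,0]
  ],
  "turn": [0,0,0,0,0,0,0,0,0,0,0,0]
}}

```text
time: 2.5
ee_pos: [0.4187, -0.0494, 0.2224]
eef_rot: [0.999, 0.048, -0.0, 0.0]
ft_force: [-0.3, -0.7, -0.8]
width: 0.0005
grip_force: 0.0
```

Emit:
{"name": "step_arm", "arguments": {
  "delta_pos": [
    [0,0,-1],
    [0,0,-1],
    [0,0,-1],
    [0,0,-1],
    [0,0,-1],
    [0,0,-0.5],
    [0,0,-0.5],
    [0,0,0],
    [0,0,0],
    [0,0,0]
  ],
  "turn": [0,0,0,0,0,0,0,0,0,0]
}}

```text
time: 3.5
ee_pos: [0.4193, -0.0505, 0.0735]
eef_rot: [0.999, 0.048, 0.001, 0.0]
ft_force: [-0.0, -0.3, -0.3]
width: 0.0004
grip_force: 0.0
```

Emit:
{"name": "step_arm", "arguments": {
  "delta_pos": [
    [0,0,-0.5],
    [0,0,-0.4],
    [0,0,-0.2],
    [0,0,0],
    [0,0,0]
  ],
  "turn": [0,0,0,0,0]
}}

```text
time: 4.0
ee_pos: [0.4186, -0.0502, 0.045]
eef_rot: [0.999, 0.049, -0.0, -0.0]
ft_force: [0.7, -0.5, 0.5]
width: 0.0005
grip_force: 0.0
```

Emit:
{"name": "step_arm", "arguments": {
  "delta_pos": [
    [0.2,0.02,0],
    [0.2,0.02,0],
    [0.2,0.02,0],
    [0.2,0.02,0],
    [0.2,0.02,0],
    [0.2,0.02,0],
    [0.2,0.02,0],
    [0.2,0.02,0]
  ],
  "turn": [0,0,0,0,0,0,0,0]
}}

```text
time: 4.8
ee_pos: [0.4589, -0.0464, 0.045]
eef_rot: [0.999, 0.048, -0.0, 0.0]
ft_force: [-1.4, -0.3, 0.7]
width: 0.0004
grip_force: 0.3
```

```bash
python3 - <<'E'
from h import *
c=snap('scene');a=cv2.resize(c['image'][160:305,240:425],None,fx=4,fy=4,interpolation=cv2.INTER_CUBIC);cv2.imwrite('pics/sc1.png',a[:,:,::-1])
E
```

```text
(no output)
```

View pics/sc1.png

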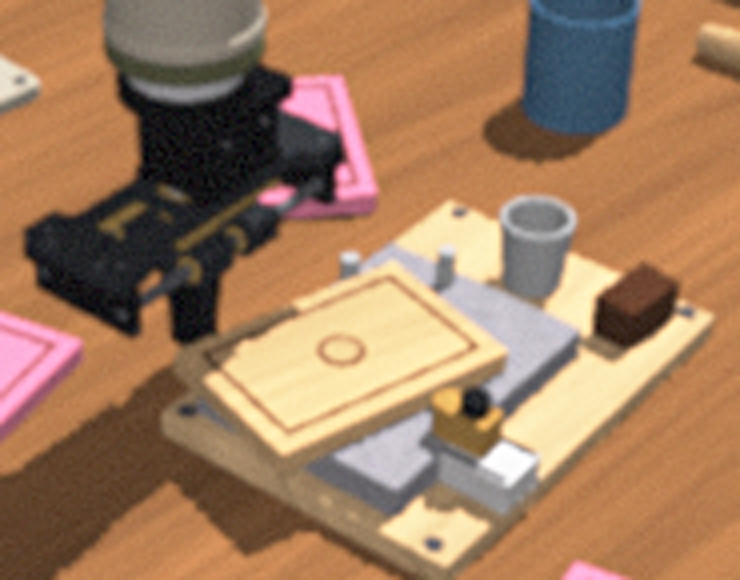

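The fingers, at about (195,320) in the crop, touch the near-right corner of the blank and it is already turning.

Emit:
{"name": "step_arm", "arguments": {
  "delta_pos": [
    [0.12,0.012,0],
    [0.12,0.012,0],
    [0.12,0.012,0],
    [0.12,0.012,0],
    [0.12,0.012,0],
    [0.12,0.012,0],
    [0.1,0.01,0],
    [0,0,0]
  ],
  "turn": [0,0,0,0,0,0,0,0]
}}

```text
time: 5.65
ee_pos: [0.4795, -0.0442, 0.0451]
eef_rot: [0.999, 0.049, 0.0, -0.0]
ft_force: [-0.4, -0.5, 0.5]
width: 0.0006
grip_force: 0.0
```

```bash
python3 - <<'E'
from h import *
print(read_state()['ft_force'])
c=snap('scene');cv2.imwrite('pics/sc2.png',cv2.resize(c['image'][200:305,270:425],None,fx=5,fy=5,interpolation=cv2.INTER_CUBIC)[:,:,::-1])
E
```

```text
[-0.42597603 -0.49558614  0.48633886]
```

View pics/sc2.png

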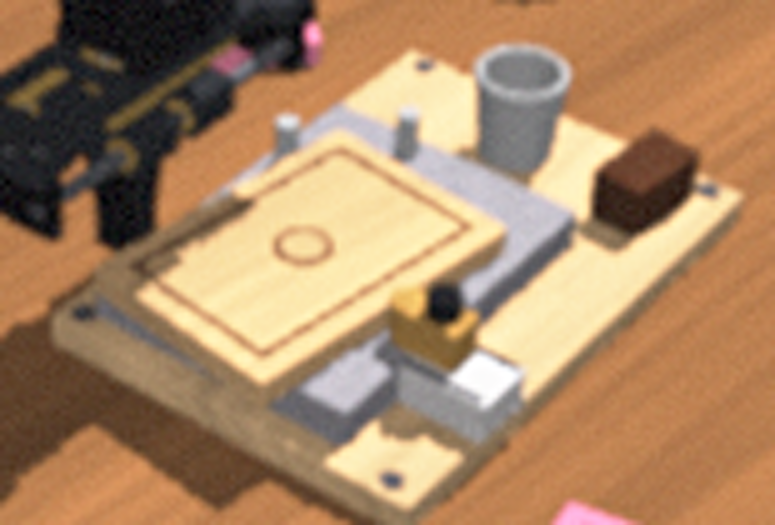

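The blank has turned most of the way. Its far edge is close to the stop, at about (400,300), so I'll push in finer steps now.

Emit:
{"name": "step_arm", "arguments": {
  "delta_pos": [
    [0.05,0.005,0],
    [0.05,0.005,0],
    [0.05,0.005,0],
    [0.05,0.005,0],
    [0,0,0]
  ],
  "turn": [0,0,0,0,0]
}}

```text
time: 6.2
ee_pos: [0.4832, -0.0443, 0.0447]
eef_rot: [0.999, 0.048, -0.001, 0.0]
ft_force: [-4.7, -1.8, 1.9]
width: 0.0004
grip_force: 2.3
```

Emit:
{"name": "step_arm", "arguments": {
  "delta_pos": [
    [0.04,0.004,0],
    [0.04,0.004,0],
    [0,0,0]
  ],
  "turn": [0,0,0]
}}

```text
time: 6.5
ee_pos: [0.4842, -0.0446, 0.0444]
eef_rot: [0.999, 0.048, -0.002, 0.001]
ft_force: [-8.4, -3.6, 2.8]
width: 0.0003
grip_force: 4.0
```

Contact is firm: about 8 N at the tool, so about 14 N at the stop. I'll back off slightly and check that the blank is square.

Emit:
{"name": "step_arm", "arguments": {
  "delta_pos": [
    [-0.4,-0.04,0],
    [-0.6,-0.06,0],
    [-0.6,-0.06,0],
    [-0.6,-0.06,0.5],
    [0,-0.5,1],
    [0,-1,1],
    [0,-1,0.5],
    [0,0,0]
  ],
  "turn": [0,0,0,0,0,0,0,0]
}}

```text
time: 7.3
ee_pos: [0.432, -0.1149, 0.122]
eef_rot: [0.999, 0.046, 0.002, 0.001]
ft_force: [0.5, -0.2, -0.7]
width: 0.0003
grip_force: 0.0
```

```bash
python3 - <<'E'
from h import *
s=snap('scene');t=snap('top')
a=cv2.resize(s['image'][205:305,275:420],None,fx=5,fy=5,interpolation=cv2.INTER_CUBIC)
b=cv2.resize(t['image'][185:275,250:370],None,fx=6.5,fy=6.5,interpolation=cv2.INTER_CUBIC)
cv2.imwrite('pics/sc3.png',a[:,:,::-1]);cv2.imwrite('pics/top3.png',b[:,:,::-1])
E
```

```text
(no output)
```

View pics/top3.png

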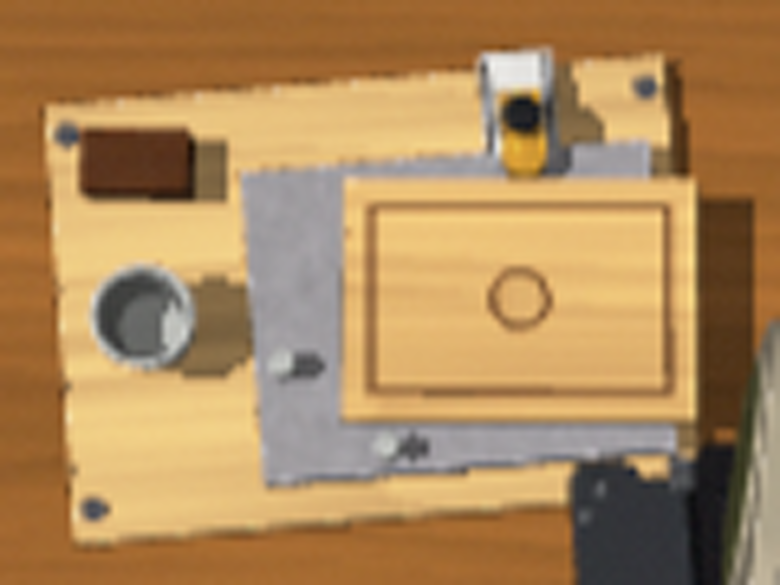

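The top view shows the blank still about 5° clockwise. Its corners are FL(343,178), FR(697,178), NR(697,423) and NL(340,420). It touches the stop at (525,178), but there is a gap to the pivot peg at (385,445). Friction jammed it between finger and stop because I pushed too far from the corner. I'll measure its pose from depth.

```bash
cat >> h.py <<'E'
A=np.radians(5.7);O=np.array([.5457,.0253])
R=np.array([[np.cos(A),-np.sin(A)],[np.sin(A),np.cos(A)]])
def jig(p): return np.round((np.asarray(p)[:2]-O)@R*1e3,1)
def blank(c):
    K=c['mtx'];z=cv2.resize(c['z_map'][180:280,240:380],None,fx=4,fy=4,interpolation=cv2.INTER_NEAREST)
    v,u=np.mgrid[0:z.shape[0],0:z.shape[1]];u=240+(u+.5)/4-.5;v=180+(v+.5)/4-.5
    P=np.stack([(u-K[0,2])/K[0,0]*z,-(v-K[1,2])/K[1,1]*z,-z,np.ones_like(z)],-1)@np.linalg.inv(c['view']).T
    m=(abs(P[...,2]-.056)<.006)&(z>0)
    m=cv2.morphologyEx(m.astype(np.uint8),cv2.MORPH_OPEN,np.ones((61,61),np.uint8))
    p=P[m>0];r=cv2.minAreaRect(((p[:,:2]-O)@R*1e3).astype(np.float32));return r,np.median(p[:,2])
E
python3 - <<'E'
from h import *
t=np.load('top.npz');print(blank(t),jig(read_state()['ee_pos']))
W=lambda x,y,z:world(t,250+(x+.5)/6.5-.5,185+(y+.5)/6.5-.5,z)[:2]
for q in [(343,178),(697,178),(697,423),(341,421)]: print(jig(W(*q,.056)))
print('nose',jig(W(525,180,.06)),'peg',jig(W(383,445,.064)),jig(W(283,362,.064)))
E
```

```text
(((0.0, 0.0), (0.0, 0.0), 0.0), np.float64(nan)) [-127.6 -124.9]
[62.9 53. ]
[  50.7 -106.6]
[-60.2 -97.2]
[-47.2  61.6]
nose [ 55.  -28.9] peg [-60.1  43.4] [-19.7  85.2]
  return _methods._mean(a, axis=axis, dtype=dtype,
  ret = ret.dtype.type(ret / rcount)
```

Emit:
{"name": "step_arm", "arguments": {
  "delta_pos": [
    [0.7,1,0],
    [0.7,1,0],
    [0,0,-1],
    [0,0,-1],
    [0,0,-0.7],
    [0,0,-0.38],
    [0,0,0],
    [0,0,0]
  ],
  "turn": [0,0,0,0,0,0,0,0]
}}

```text
time: 8.2
ee_pos: [0.4663, -0.0611, 0.0435]
eef_rot: [0.999, 0.049, 0.0, -0.0]
ft_force: [-0.0, 0.6, 0.6]
width: 0.0005
grip_force: 0.0
```

```bash
python3 - <<'E'
from h import *
s=read_state();print(jig(s['ee_pos']),s['ee_pos'],s['ft_force'])
E
```

```text
[-87.6 -78.1] [ 0.46632722 -0.06111874  0.04349475] [-0.00745875  0.55159472  0.6302624 ]
```

Emit:
{"name": "step_arm", "arguments": {
  "delta_pos": [
    [0.16,0.016,0.06],
    [0.16,0.016,0],
    [0.16,0.016,0],
    [0.16,0.016,0],
    [0.04,-0.02,0],
    [0.04,-0.02,0],
    [0,0,0]
  ],
  "turn": [0,0,0,0,0,0,0]
}}

```text
time: 8.9
ee_pos: [0.4841, -0.0611, 0.0445]
eef_rot: [0.999, 0.048, -0.0, -0.0]
ft_force: [-1.4, 0.2, 0.1]
width: 0.0003
grip_force: 0.0
```

Emit:
{"name": "step_arm", "arguments": {
  "delta_pos": [
    [0.05,-0.03,0],
    [0.05,-0.03,0],
    [0,0,0]
  ],
  "turn": [0,0,0]
}}

```text
time: 9.2
ee_pos: [0.4864, -0.0629, 0.0445]
eef_rot: [0.999, 0.048, -0.0, 0.0]
ft_force: [-1.5, -1.0, -0.4]
width: 0.0005
grip_force: 0.6
```

Force is low, so the blank is turning. I'll continue gently.

Emit:
{"name": "step_arm", "arguments": {
  "delta_pos": [
    [0.04,-0.02,0],
    [0.04,-0.02,0],
    [0,0,0]
  ],
  "turn": [0,0,0]
}}

```text
time: 9.5
ee_pos: [0.4884, -0.0638, 0.0444]
eef_rot: [0.999, 0.048, -0.0, 0.0]
ft_force: [-2.7, -1.6, 0.2]
width: 0.0003
grip_force: 1.3
```

Emit:
{"name": "step_arm", "arguments": {
  "delta_pos": [
    [0.03,-0.01,0],
    [0,0,0]
  ],
  "turn": [0,0]
}}

```text
time: 9.7
ee_pos: [0.4892, -0.064, 0.0445]
eef_rot: [0.999, 0.048, -0.0, 0.0]
ft_force: [-2.5, -2.1, 0.3]
width: 0.0001
grip_force: 1.6
```

Emit:
{"name": "step_arm", "arguments": {
  "delta_pos": [
    [0.03,0,0],
    [0,0,0]
  ],
  "turn": [0,0]
}}

```text
time: 9.9
ee_pos: [0.4897, -0.0641, 0.0444]
eef_rot: [0.999, 0.048, -0.001, 0.0]
ft_force: [-5.0, -3.0, 2.7]
width: 0.0008
grip_force: 2.5
```

Emit:
{"name": "step_arm", "arguments": {
  "delta_pos": [
    [0.02,0,0],
    [0,0,0]
  ],
  "turn": [0,0]
}}

```text
time: 10.1
ee_pos: [0.4899, -0.0642, 0.0444]
eef_rot: [0.999, 0.048, -0.001, 0.0]
ft_force: [-5.4, -2.8, 2.5]
width: 0.0002
grip_force: 3.1
```

Emit:
{"name": "step_arm", "arguments": {
  "delta_pos": [
    [-0.3,0,0],
    [-0.6,0,0],
    [-0.6,0,0.5],
    [0,-0.5,1],
    [0,-1,1],
    [0,-1,0.4],
    [0,-1,0],
    [0,0,0]
  ],
  "turn": [0,0,0,0,0,0,0,0]
}}

```text
time: 10.9
ee_pos: [0.4534, -0.1544, 0.1177]
eef_rot: [0.999, 0.046, 0.001, 0.001]
ft_force: [-0.1, 0.3, 0.1]
width: 0.0005
grip_force: 0.0
```

```bash
python3 - <<'E'
from h import *
s=read_state();print(jig(s['ee_pos']),s['ee_pos'])
t=snap('top');print(t['z_map'][225:245:4,300:350:8])
b=cv2.resize(t['image'][185:275,250:370],None,fx=6.5,fy=6.5,interpolation=cv2.INTER_CUBIC)
cv2.imwrite('pics/top4.png',b[:,:,::-1])
E
```

```text
[-109.7 -169.7] [ 0.45339351 -0.15441123  0.11768363]
[[1.408684  1.3923693 1.3890482 1.3905134 1.3870339 1.3864275 1.3890383]
 [1.4029728 1.38661   1.382573  1.3897007 1.3859756 1.3881017 1.3824896]
 [1.4084616 1.383624  1.3850174 1.3892506 1.3906912 1.387227  1.391293 ]
 [1.3985267 1.3816781 1.3854182 1.3842577 1.377903  1.3895237 1.3839794]
 [1.4007196 1.3829812 1.3805027 1.3844457 1.3837259 1.3803232 1.3861728]]
```

View pics/top4.png

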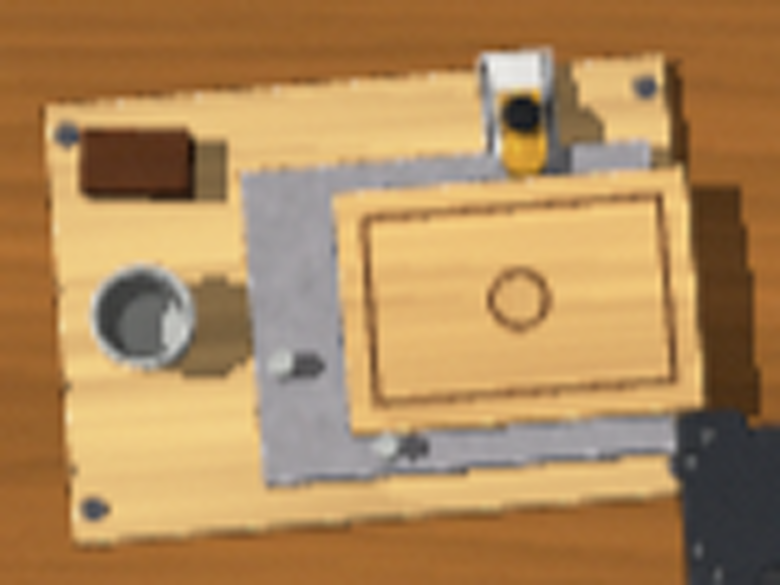

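The blank is now parallel to the bed and touches the pivot peg (385,435) and the stop (525,178). The stop has not moved. Next is the lengthwise push.

Emit:
{"name": "step_arm", "arguments": {
  "delta_pos": [
    [0.94,0.44,0],
    [0.94,0.44,0],
    [0.94,0.44,0],
    [0.94,0.44,0],
    [0,0,-1],
    [0,0,-1],
    [0,0,-0.6],
    [0,0,-0.3],
    [0,0,0],
    [0,0,0]
  ],
  "turn": [0,0,0,0,0,0,0,0,0,0]
}}

```text
time: 11.95
ee_pos: [0.5477, -0.1072, 0.0455]
eef_rot: [0.999, 0.048, 0.001, 0.0]
ft_force: [0.3, 0.2, -0.1]
width: 0.0003
grip_force: 0.0
```

```bash
python3 - <<'E'
from h import *
s=read_state();print(jig(s['ee_pos']),s['ee_pos'],s['ft_force'])
t=np.load('top.npz');W=lambda x,y,z:world(t,250+(x+.5)/6.5-.5,185+(y+.5)/6.5-.5,z)[:2]
for q in [(336,194),(688,168),(703,408),(352,433)]: print(jig(W(*q,.056)))
E
```

```text
[ -11.2 -132. ] [ 0.54768953 -0.10720209  0.04550604] [ 0.30446652  0.19778041 -0.05773638]
[55.8 56.6]
[  55.6 -102.9]
[ -53.7 -100.4]
[-52.9  57.1]
```

Emit:
{"name": "step_arm", "arguments": {
  "delta_pos": [
    [-0.016,0.16,0],
    [-0.016,0.16,0],
    [-0.016,0.16,0],
    [-0.016,0.16,0],
    [-0.01,0.1,0],
    [-0.01,0.1,0],
    [-0.01,0.1,0],
    [-0.01,0.1,0],
    [0,0,0]
  ],
  "turn": [0,0,0,0,0,0,0,0,0]
}}

```text
time: 12.85
ee_pos: [0.5445, -0.0809, 0.0446]
eef_rot: [0.999, 0.049, -0.0, -0.0]
ft_force: [0.1, -0.5, 0.6]
width: 0.0003
grip_force: 0.0
```

Emit:
{"name": "step_arm", "arguments": {
  "delta_pos": [
    [-0.008,0.08,0],
    [-0.008,0.08,0],
    [-0.008,0.08,0],
    [0,0,0]
  ],
  "turn": [0,0,0,0]
}}

```text
time: 13.25
ee_pos: [0.5439, -0.0748, 0.0446]
eef_rot: [0.999, 0.049, 0.0, -0.0]
ft_force: [-0.1, -1.3, -0.8]
width: 0.0001
grip_force: 0.0
```

Emit:
{"name": "step_arm", "arguments": {
  "delta_pos": [
    [-0.006,0.06,0],
    [-0.006,0.06,0],
    [0,0,0]
  ],
  "turn": [0,0,0]
}}

```text
time: 13.55
ee_pos: [0.5436, -0.072, 0.0446]
eef_rot: [0.999, 0.049, 0.0, -0.0]
ft_force: [-0.7, -0.7, 0.4]
width: 0.0008
grip_force: 0.0
```

Emit:
{"name": "step_arm", "arguments": {
  "delta_pos": [
    [-0.004,0.04,0],
    [-0.004,0.04,0],
    [0,0,0]
  ],
  "turn": [0,0,0]
}}

```text
time: 13.85
ee_pos: [0.5434, -0.0701, 0.0446]
eef_rot: [0.999, 0.049, 0.0, -0.0]
ft_force: [-0.4, 0.2, -0.6]
width: -0.0001
grip_force: 0.0
```

Emit:
{"name": "step_arm", "arguments": {
  "delta_pos": [
    [-0.006,0.06,0],
    [-0.006,0.06,0],
    [0,0,0]
  ],
  "turn": [0,0,0]
}}

```text
time: 14.15
ee_pos: [0.5431, -0.0669, 0.0446]
eef_rot: [0.999, 0.049, 0.0, -0.0]
ft_force: [0.1, -0.7, -0.2]
width: 0.0007
grip_force: 0.0
```

Emit:
{"name": "step_arm", "arguments": {
  "delta_pos": [
    [-0.004,0.04,0],
    [-0.004,0.04,0],
    [0,0,0]
  ],
  "turn": [0,0,0]
}}

```text
time: 14.45
ee_pos: [0.5429, -0.0651, 0.0446]
eef_rot: [0.999, 0.049, 0.0, -0.0]
ft_force: [-0.2, 0.8, -0.4]
width: 0.0004
grip_force: 0.0
```

Emit:
{"name": "step_arm", "arguments": {
  "delta_pos": [
    [-0.004,0.04,0],
    [-0.004,0.04,0],
    [0,0,0]
  ],
  "turn": [0,0,0]
}}

```text
time: 14.75
ee_pos: [0.5427, -0.0636, 0.0446]
eef_rot: [0.999, 0.048, 0.0, 0.0]
ft_force: [0.1, -1.6, 0.4]
width: 0.0006
grip_force: 1.0
```

```bash
python3 - <<'E'
from h import *
s=read_state();print(jig(s['ee_pos']),s['ft_force'])
t=snap('scene')
b=cv2.resize(t['image'][190:305,260:420],None,fx=5,fy=5,interpolation=cv2.INTER_CUBIC)
cv2.imwrite('pics/sc5.png',b[:,:,::-1])
E
```

```text
[-11.8 -88.2] [ 0.07851484 -1.64200508  0.40907571]
```

View pics/sc5.png

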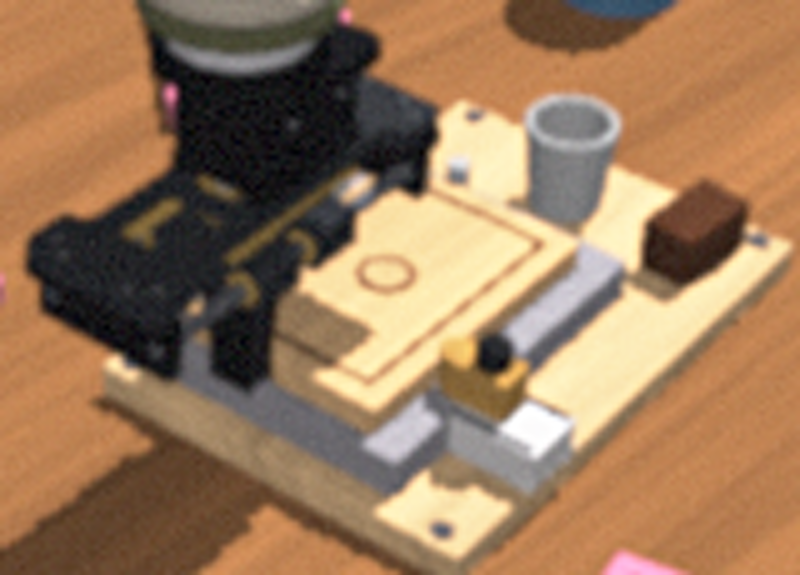

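The blank's left end now reaches the end peg at about (460,175), and the finger is against its right end. I'll press until the force is firm.

Emit:
{"name": "step_arm", "arguments": {
  "delta_pos": [
    [-0.002,0.03,0],
    [-0.002,0.03,0],
    [0,0,0]
  ],
  "turn": [0,0,0]
}}

```text
time: 15.1
ee_pos: [0.5427, -0.0635, 0.0446]
eef_rot: [0.999, 0.048, 0.0, 0.001]
ft_force: [2.4, -6.4, -0.4]
width: 0.0007
grip_force: 3.4
```

Emit:
{"name": "step_arm", "arguments": {
  "delta_pos": [
    [-0.002,0.03,0],
    [0,0,0]
  ],
  "turn": [0,0]
}}

```text
time: 15.3
ee_pos: [0.5427, -0.0634, 0.0446]
eef_rot: [0.999, 0.048, 0.0, 0.001]
ft_force: [2.0, -8.6, -0.7]
width: 0.0004
grip_force: 4.4
```

Emit:
{"name": "step_arm", "arguments": {
  "delta_pos": [
    [0.02,-0.2,0],
    [0.04,-0.4,0],
    [0.08,-0.8,0],
    [0,-0.8,0.8],
    [0,-1,1],
    [0,-1,1],
    [0,-1,1],
    [0,-1,0],
    [0,-1,0],
    [0,0,0]
  ],
  "turn": [0,0,0,0,0,0,0,0,0,0]
}}

```text
time: 16.3
ee_pos: [0.5451, -0.2457, 0.1393]
eef_rot: [0.999, 0.046, -0.0, 0.001]
ft_force: [0.2, -0.4, -1.0]
width: 0.0003
grip_force: 0.0
```

```bash
python3 - <<'E'
from h import *
t=snap('top');snap('scene')
b=cv2.resize(t['image'][185:275,250:370],None,fx=6.5,fy=6.5,interpolation=cv2.INTER_CUBIC)
cv2.imwrite('pics/top6.png',b[:,:,::-1])
E
```

```text
(no output)
```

View pics/top6.png

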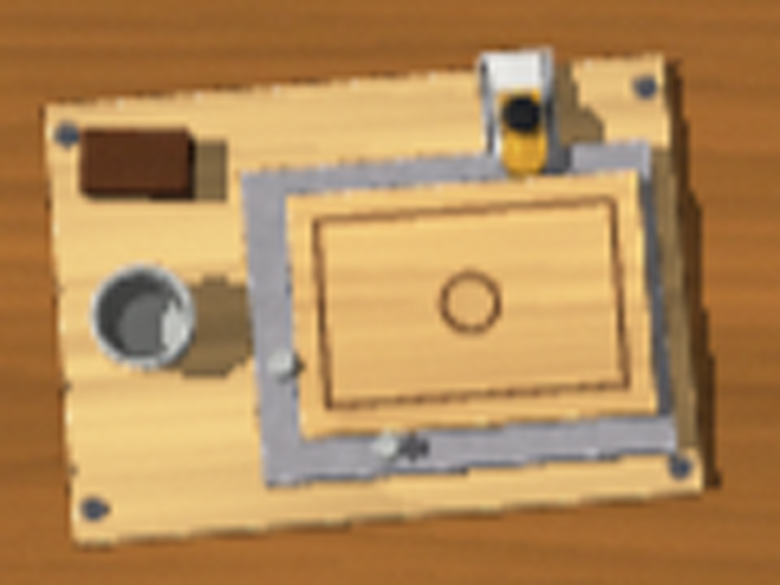

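The final top view shows the blank's corners at FL(287,196), FR(640,172), NR(657,410) and NL(301,437), with no overhang. It touches the end peg (288,362), pivot peg (388,435) and stop (525,173). To check the fine angle, I'll register this picture against the one taken while the blank was pressed square.

```bash
python3 - <<'E'
from h import *
a=cv2.imread('pics/top4.png',0);b=cv2.imread('pics/top6.png',0)
m=np.zeros_like(b);cv2.fillPoly(m,[np.array([(300,206),(632,184),(645,402),(310,425)])],255)
M=np.array([[1,0,50],[0,1,-4]],np.float32)
cc,M=cv2.findTransformECC(b,a,M,cv2.MOTION_EUCLIDEAN,(3,200,1e-7),m,5)
print(cc,M,'rot deg',np.degrees(np.arctan2(M[1,0],M[0,0])))
q=M@np.array([470,302,1]);d=np.array([470,302])-q
t=np.load('top.npz');W=lambda p,z:world(t,250+(p[0]+.5)/6.5-.5,185+(p[1]+.5)/6.5-.5,z)[:2]
print('shift jig mm',jig(W((470,302),.056))-jig(W(q,.056)),'centre',jig(W((470,302),.056)))
s=np.array([(287,196),(640,172),(657,410),(301,437)]);print([jig(W(p,.056)).tolist() for p in s])
E
```

```text
0.9030681551239659 [[ 9.9997741e-01  6.7186914e-03  4.6535976e+01]
 [-6.7186914e-03  9.9997741e-01 -2.0974605e-01]] rot deg -0.38495556
shift jig mm [ 0.2 21.9] centre [2.1 0. ]
[[56.6, 78.8], [55.4, -81.1], [-53.0, -79.8], [-53.0, 80.0]]
```

The blank is about 0.4° clockwise of its pressed-square pose, because friction at the end peg held it there during the push. I'll press the end again further out, at x≈+33 mm, which seats it on both pegs and the stop at once.

Emit:
{"name": "step_arm", "arguments": {
  "delta_pos": [
    [0.31,0.97,0],
    [0.31,0.97,0],
    [0.31,0.97,0],
    [0.31,0.97,0],
    [0.31,0.97,0],
    [0.31,0.97,0],
    [0,0,-1],
    [0,0,-1],
    [0,0,-1],
    [0,0,-0.5],
    [0,0,-0.27],
    [0,0,0]
  ],
  "turn": [0,0,0,0,0,0,0,0,0,0,0,0]
}}

```text
time: 17.6
ee_pos: [0.5924, -0.095, 0.0451]
eef_rot: [0.999, 0.049, -0.0, -0.0]
ft_force: [-0.1, 0.7, 0.1]
width: 0.0002
grip_force: 0.0
```

Emit:
{"name": "step_arm", "arguments": {
  "delta_pos": [
    [-0.02,0.2,0],
    [-0.02,0.2,0],
    [-0.02,0.2,0],
    [-0.02,0.2,0],
    [-0.02,0.2,0],
    [-0.02,0.2,0],
    [-0.01,0.1,0],
    [-0.01,0.1,0],
    [0,0,0]
  ],
  "turn": [0,0,0,0,0,0,0,0,0]
}}

```text
time: 18.5
ee_pos: [0.589, -0.0602, 0.0453]
eef_rot: [0.999, 0.049, -0.0, -0.0]
ft_force: [-0.3, -0.7, 1.2]
width: 0.0004
grip_force: 0.0
```

```bash
python3 - <<'E'
from h import *
s=read_state();print(jig(s['ee_pos']),s['ee_pos'],s['ft_force'])
E
```

```text
[ 34.6 -89.4] [ 0.58903789 -0.06020093  0.04531473] [-0.27115065 -0.6955766   1.23479681]
```

Emit:
{"name": "step_arm", "arguments": {
  "delta_pos": [
    [0.01,0.04,0],
    [0.01,0.04,0],
    [0,0,0]
  ],
  "turn": [0,0,0]
}}

```text
time: 18.8
ee_pos: [0.5896, -0.059, 0.0453]
eef_rot: [0.999, 0.048, -0.0, 0.0]
ft_force: [0.5, -2.5, 0.1]
width: 0.0004
grip_force: 0.7
```

Emit:
{"name": "step_arm", "arguments": {
  "delta_pos": [
    [0.01,0.02,0],
    [0.01,0.02,0],
    [0,0,0]
  ],
  "turn": [0,0,0]
}}

```text
time: 19.1
ee_pos: [0.5899, -0.0586, 0.0453]
eef_rot: [0.999, 0.048, -0.0, 0.001]
ft_force: [-1.8, -5.2, 0.7]
width: 0.0005
grip_force: 2.5
```

Emit:
{"name": "step_arm", "arguments": {
  "delta_pos": [
    [0.01,0.03,0],
    [0.01,0.03,0],
    [0,0.02,0],
    [0,0,0]
  ],
  "turn": [0,0,0,0]
}}

```text
time: 19.5
ee_pos: [0.5903, -0.0581, 0.0453]
eef_rot: [0.999, 0.048, -0.0, 0.001]
ft_force: [-1.3, -9.5, 2.6]
width: 0.0006
grip_force: 4.4
```

Emit:
{"name": "step_arm", "arguments": {
  "delta_pos": [
    [0.02,-0.2,0],
    [0.04,-0.4,0],
    [0.08,-0.8,0],
    [0,-0.8,0.8],
    [0,-1,1],
    [0,-1,1],
    [0,-1,1],
    [0,-1,0],
    [0,-1,0],
    [0,0,0]
  ],
  "turn": [0,0,0,0,0,0,0,0,0,0]
}}

```text
time: 20.5
ee_pos: [0.5933, -0.2405, 0.14]
eef_rot: [0.999, 0.046, -0.0, 0.001]
ft_force: [0.1, -0.2, -1.4]
width: 0.0005
grip_force: 0.0
```

```bash
python3 - <<'E'
from h import *
t=snap('top')
b=cv2.resize(t['image'][185:275,250:370],None,fx=6.5,fy=6.5,interpolation=cv2.INTER_CUBIC)
cv2.imwrite('pics/top7.png',b[:,:,::-1])
b=cv2.imread('pics/top7.png',0)
m=np.zeros_like(b);cv2.fillPoly(m,[np.array([(300,206),(632,184),(645,402),(310,425)])],255)
st=np.zeros_like(b);st[40:165,475:560]=255
W=lambda p,z:world(t,250+(p[0]+.5)/6.5-.5,185+(p[1]+.5)/6.5-.5,z)[:2]
for n,x0,mk in(('top4',48,m),('top6',0,m),('top6',0,st),('topc',0,st)):
    a=cv2.imread('pics/%s.png'%n,0);M=np.array([[1,0,x0],[0,1,0]],np.float32)
    cc,M=cv2.findTransformECC(b,a,M,cv2.MOTION_EUCLIDEAN,(3,200,1e-7),mk,5)
    p=(470,302) if mk is m else (515,110)
    print(n,round(cc,3),'now is CCW by deg',-np.degrees(np.arctan2(M[1,0],M[0,0]))*-1,'moved',jig(W(p,.056))-jig(W(M@np.array([*p,1]),.056)))
E
```

```text
top4 0.903 now is CCW by deg 0.45384076 moved [-0.2 22.3]
top6 0.982 now is CCW by deg 0.7314441 moved [-0.3  0.3]
top6 1.0 now is CCW by deg 0.003375589 moved [ 0.  -0.1]
topc 1.0 now is CCW by deg 0.021522611 moved [0. 0.]
```

The blank turned another 0.7° onto the pivot peg, it is pressed on the end peg, and the stop has not moved. I'm handing it in.

```bash
python3 -c "
from bench import *
print(close_job())"
```

```text
the job is handed in; nothing more can be done
None
```

I handed the job in at about 20.5 s of the 54 s allowed; no verdict came back. By my last measurements the blank lies square on both pegs and the brass stop with no overhang, the stop hasn't moved, and the gripper is clear. The first corner push jammed about 5° short of square, so I repeated it nearer the corner, and I pressed the end a second time to seat the blank on the pivot peg.

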